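Seat the green print insert in its base block

TASK

Push the round green-faced insert across the top of the wooden base block, without picking it up, until it drops flat into the round pocket, its face level with the block. Take your fingers off it, then press down firmly on it with a fingertip for about a second to bed it home, and move clear. Leave the indigo insert and everything else where they are.

Things in the scene. Friction and masses are not known exactly. Their poses are not given: they have to be found in the camera images.
- base_block: Dark wooden base block fixed to the bench, 240 mm (its x) by 300 mm (its y) by 30 mm high, flat top. Origin: centre of its underside; z up. One round blind pocket opens in its top. The small stamp and both inserts stand on it.
- pocket (a point): Centre of the pocket's mouth, level with the top of the base block (30 mm above the bench), 70 mm from the block's centre along the block's +y. Axes parallel to the block's; z up. The pocket is 65 mm across and 12 mm deep with a light wood floor. Nothing stands between the inserts and the pocket.
- green_insert: Loose round wooden insert, 60 mm across, 12 mm thick, about 60 g, green face up, on the block's top with its centre 120 to 165 mm from the pocket's. Origin: centre of its underside; z up. Any way round will do. Seated, it lies 12 mm lower, face level with the block's top. Its leading edge tips in first; if it lodges aslant, easing off, a gentle nudge on or a press on the raised edge drops it.
- indigo_insert: Twin of the green insert with an indigo blue face, lying beside it on the base block, a gap of 30 mm or more between the two; either may be on the left. Origin: centre of its underside. To be left alone.
- small_stamp: Small loose stamp, 28 mm square foot, 42 mm tall overall with a round 16 mm handle, standing on the base block about 95 mm from the pocket's centre, towards the block's -x, +y corner. Origin: centre of its underside. To be left alone.
- big_stamp: Printing stamp with a bar grip, 130 x 90 mm and 70 mm tall, standing on the bench to the left of the base block. Origin: centre of its underside. To be left alone.
- square_stamp: Printing stamp with a bar grip, 80 x 80 mm and 67 mm tall, standing on the bench to the right of the base block. Origin: centre of its underside. To be left alone.
- dye_jar: Closed green glass jar with a white cap, 70 mm across, 90 mm tall, on the bench to the far left. Origin: centre of its underside. To be left alone.
- mallet: Wooden mallet lying on the bench to the right. Origin: under its middle. To be left alone.
- brush: Brush lying on the bench to the near left. Origin: under its middle. To be left alone.
Not all that is in view belongs to the job. Leave any orange, purple or yellow look-alike of the green_insert alone.

How it is judged:
By the outcome, as a careful person would: the job done as asked, in the order asked, and still so for the second after the job is handed in, with the robot touching nothing.
It also fails if it takes over 45 s, if anything falls off the work surface, if the arm or the gripper's body presses on something with over 40 N, if the wrist force passes 120 N, or if a joint passes its speed limit or range.

ROBOT

A 6-joint arm with a two-finger parallel gripper is mounted at the origin on the work surface. World frame = base frame: x ahead of the robot, y to its left, z up, the work surface at z = 0. Lengths are in m, angles in rad, forces in N, time in s.
With the tool pointing down it reaches from about 0.425 to 0.95 m from the base axis. Payload 3.5 kg.
Tool frame: the origin (TCP) lies at the very end of the fingers, on their centre line; the grasp point (between the pads) lies 19 mm behind it (tcp_to_grasp is the distance from the TCP to the grasp point, in m); z points along the fingers, y is the direction in which the jaws open and shut (so a half turn about z gives the same grasp; the last joint's range is limited). The gripper opens to 85 mm and grips with 20 to 120 N. Pads are 22 mm wide; open, the fingers measure 114 mm over their backs; the gripper's body (76 mm by 85 mm) begins 54 mm behind the grasp point. The pads swing forward as they close: fully open they stand 13 mm farther back than shut.
Start: joints at [1.095, 0.286, 1.577, -0, 1.279, -0.15], TCP at [0.216, 0.639, 0.193] pointing down, gripper open.
Joint ranges: [-2.77, 2.77], [-0.9, 2.22], [0.21, 2.48], [-1.53, 4.67], [0.24, 2.81], [-2.84, 2.84]. Speed limits (rad/s): [2.79, 2.79, 3.14, 3.14, 3.14, 3.14].

INTERFACE

Orientations are given as a unit quaternion [x, y, z, w].
In Python, from plant import * gives the robot as it stands. The module is installed in compiled form; this text tells all that it offers.
- The arm moves only by the tool arm_command, never from a script. Its argument "steps" is a list of rows, each a list of 3 entries, a list of its own where there are three numbers: the turn, a rotation vector about the tool's x, y, z in rad, then the shift along the tool's x, y, z in m, then the gripper command: -1 is shut, 1 is fully open, values between are in proportion. A call has 1 to 12 rows; each row is the pose to reach, as a shift and turn from the pose measured when the call began, along the tool's axes at that moment; what a row does not reach only later rows make up. A row lasts 1/8 s, in which the tool goes at most 62.5 mm and 10.7 degrees, less where a joint would pass 70% of its speed; a pose out of reach is approached as far as the arm can. A call with a gripper value outside its range is refused whole. The fingers move at their own pace and stop on an object; "force" is the grip in N (left out, the last holds). Time passes only in rows, so rows that repeat a pose let the fingers close. It gives the time, the measured TCP pose, the force and the opening at its end, in the units of the state.
- get_state(): the state, without advancing time (a new reading comes with each control period).
- read_camera(name): name is "scene" or "top" or "wrist"; returns a dict with "frame" (384x512x3 uint8, red, green, blue), "vfov" (degrees; the focal length in pixels is half the picture's height over the tangent of half this angle, whatever the lens; pixels are square), "cx", "cy" (the principal point, pixels), "position" and "rotation" of the camera in the world; the wrist camera has in their place "mount" (4x4, takes a point from camera to tool coordinates, whose origin is the TCP and whose axes are the flange's). Camera axes: x right, y up, looking along -z (the intrinsics and any distortion apply to the point x, -y, -z); pixel columns grow to the right and rows downward; lengths in m; the calibration is good to about 2 mm. The wrist camera is an equidistant fisheye: a pixel r from the principal point sees the ray r / f radians off the axis. A picture is of the moment at which its call begins: read the wrist's pose just before it. There is no depth.
- sign_off(): hands the job in, once; it reports no verdict.
The state is a dict: "time": time; "qpos": joint angles; "dq": joint speeds; "joint_efforts": joint torques, N m; "eef_pos": TCP position; "tcp_rot": TCP orientation; "contact_force": force on the tool from outside, world axes, zero at the start; "wrist_torque": the same for the moment, N m; "opening": opening from 0.0 (shut) to 1.0 (fully open).
Only numpy, scipy, OpenCV 4.12 (cv2) and the standard library are available. Lean on these libraries where they do the work, as an engineer would, in place of code of your own. Each camera call takes 0.05 s, during which the arm holds its last target.

## Working session

There is one attempt and no reset: what is moved stays moved. The work goes in short steps, Python scripts to look and compute and a tool call to move; the robot and the scene stay as the last step left them, time stands still between calls to the robot, and variables do not carry over. Pictures are saved under pics/ and viewed, and the job is handed in when it is done.

Besides the shell and the picture viewer there is one more tool, called after ">>>" by a JSON object that holds its "api" and its "payload", one argument or row to a line. arm_command: Moves the arm, as the interface text tells. Its arguments: {"type":"object","properties":{"steps":{"type":"array"},"force":{"type":"number"}},"required":["steps"]}

```bash
mkdir -p pics; python3 - <<'E'
from plant import *
import cv2
s=get_state();print(s)
for n in("scene","top","wrist"):
    c=read_camera(n);cv2.imwrite(f"pics/{n}0.png",c["frame"][:,:,::-1])
    print(n,{k:v for k,v in c.items() if k!="frame"})
E
```

```text
{'time': 0.0, 'qpos': array([ 1.09501735e+00,  2.87192813e-01,  1.57819758e+00, -1.42473647e-05,
        1.27858329e+00, -1.49995011e-01]), 'dq': array([-0.00055058,  0.00067574,  0.00079498,  0.00050582,  0.00035555,
       -0.00096745]), 'joint_efforts': array([-5.44638333e-04, -4.06013024e+01, -2.92606813e+01, -2.77906802e-04,
        6.18139515e-03,  1.62035974e-05]), 'eef_pos': array([0.21565902, 0.63882829, 0.19191804]), 'tcp_rot': array([ 1.62170435e-01,  9.86762045e-01, -1.13481550e-03, -3.59961120e-04]), 'contact_force': array([-0.07607808, -0.29868435, -0.25947579]), 'wrist_torque': array([ 0.01660813, -0.02600177,  0.00231082]), 'opening': 0.9993686357937784}
scene {'vfov': 57.37844256944632, 'cx': 247.8496770264588, 'cy': 195.85220248884477, 'position': array([1.0050101 , 0.62879333, 0.59354595]), 'rotation': array([0.16224077, 0.44506868, 0.8310135 , 0.29156195])}
top {'vfov': 53.66226374149466, 'cx': 260.6550515453845, 'cy': 187.1434468992594, 'position': array([ 0.39868407, -0.00383844,  1.06692661]), 'rotation': array([-0.03040096,  0.02828506,  0.71543476, -0.69744451])}
wrist {'vfov': 65.70646984690485, 'cx': 254.38563743159884, 'cy': 187.0677187449337, 'mount': array([[ 5.55826391e-04,  9.57153383e-01,  2.89580891e-01,
         7.37991936e-02],
       [ 9.99999816e-01, -6.02858839e-04,  7.32164649e-05,
         6.17202427e-04],
       [ 2.44655787e-04,  2.89580797e-01, -9.57153542e-01,
        -1.80730597e-01],
       [ 0.00000000e+00,  0.00000000e+00,  0.00000000e+00,
         1.00000000e+00]])}
```

View pics/scene0.png

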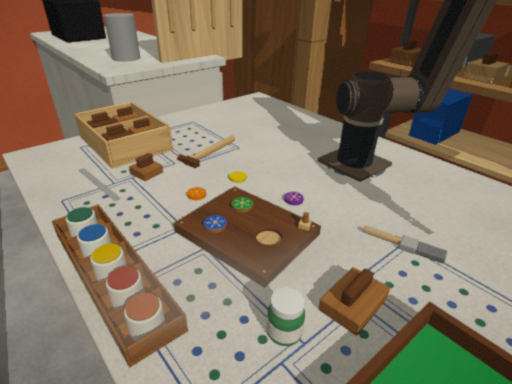

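View pics/top0.png

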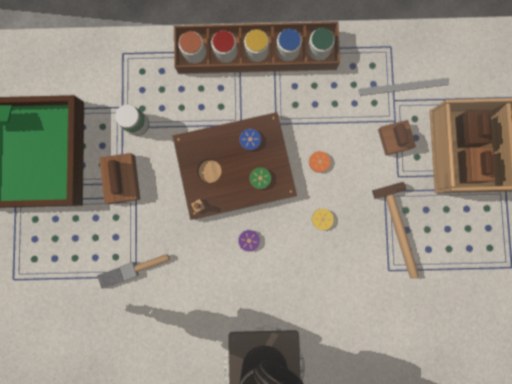

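View pics/wrist0.png

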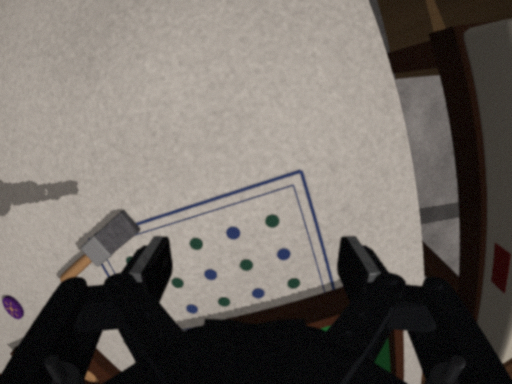

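The top view shows the green insert at (260,178), indigo at (250,139), the pocket at (210,171) and the small stamp at (198,206). Possible look-alikes for the green insert are indigo (250,139), orange (319,162), yellow (322,219), purple (249,240) and the dark-green paint pot (321,40). I choose (260,178), since it is the green one on the block. Next I measure it in both views and check it in a close crop.

```bash
cat > h.py <<'E'
import numpy as np, cv2
from scipy.spatial.transform import Rotation as R
def ray(c,u,v,state=None):
    f=192/np.tan(np.radians(c["vfov"]/2)); x=(u-c["cx"]);y=(v-c["cy"])
    if "mount" in c:
        r=np.hypot(x,y);t=r/f
        d=np.array([np.sin(t)*x/max(r,1e-9),-np.sin(t)*y/max(r,1e-9),-np.cos(t)])
        M=c["mount"];Rt=R.from_quat(state["tcp_rot"])
        return state["eef_pos"]+Rt.apply(M[:3,3]),Rt.apply(M[:3,:3]@d)
    return c["position"],R.from_quat(c["rotation"]).apply([x/f,-y/f,-1])
def hit(c,u,v,z,state=None):
    p,d=ray(c,u,v,state);return p+d*(z-p[2])/d[2]
def proj(c,P,state=None):
    f=192/np.tan(np.radians(c["vfov"]/2)); P=np.asarray(P,float)
    if "mount" in c:
        M=c["mount"];q=R.from_quat(state["tcp_rot"]).inv().apply(P-state["eef_pos"])
        q=M[:3,:3].T@(q-M[:3,3]);x,y,z=q[0],-q[1],-q[2]
        r=np.hypot(x,y);t=np.arctan2(r,z);return c["cx"]+f*t*x/r,c["cy"]+f*t*y/r
    q=R.from_quat(c["rotation"]).inv().apply(P-c["position"])
    return c["cx"]-f*q[0]/q[2],c["cy"]+f*q[1]/q[2]
def blobs(im,lo,hi,amin=20):
    h=cv2.cvtColor(im,cv2.COLOR_RGB2HSV);m=cv2.inRange(h,np.array(lo),np.array(hi))
    m=cv2.morphologyEx(m,cv2.MORPH_CLOSE,np.ones((5,5)))
    cs,_=cv2.findContours(m,cv2.RETR_EXTERNAL,cv2.CHAIN_APPROX_NONE)
    return [c for c in cs if cv2.contourArea(c)>amin]
E
python3 - <<'E'
from plant import *
from h import *
for n in("top","scene"):
    c=read_camera(n);im=c["frame"]
    for nm,lo,hi,z in(("green",(45,90,50),(85,255,255),.042),("blue",(100,120,60),(125,255,255),.042),("pocket",(8,60,110),(25,200,255),.03),("purple",(130,80,40),(165,255,255),.012)):
        for b in blobs(im,lo,hi):
            if cv2.contourArea(b)>1200: continue
            (x,y),ax,_=cv2.fitEllipse(b) if len(b)>5 else ((0,0),0,0)
            p=hit(c,x,y,z)
            print(n,nm,np.round((x,y),1),np.round(ax,1),cv2.contourArea(b),np.round(p,4))
    if n=="top":
        cr=cv2.resize(im[100:230,160:310],None,fx=4,fy=4,interpolation=cv2.INTER_CUBIC);cv2.imwrite("pics/crop.png",cr[:,:,::-1])
    else:
        cr=cv2.resize(im[180:280,165:330],None,fx=4,fy=4,interpolation=cv2.INTER_CUBIC);cv2.imwrite("pics/crop2.png",cr[:,:,::-1])
E
```

```text
top green [259.9 177.8] [19.9 20.1] 312.5 [ 5.096e-01 -4.000e-04  4.200e-02]
top blue [249.9 139. ] [18.2 18.5] 261.0 [0.6171 0.0241 0.042 ]
top blue [289.2  39. ] [18.  18.4] 258.5 [ 0.8979 -0.0924  0.042 ]
top pocket [151.6 262.5] [ 6.4 44.5] 194.0 [0.2884 0.2977 0.03  ]
top pocket [322.5 218.9] [21.6 21.9] 369.0 [ 0.394  -0.1679  0.03  ]
top pocket [194.7 206.2] [13.5 16.5] 158.0 [0.4375 0.1795 0.03  ]
top pocket [402.2 237.8] [  8.9 122.5] 689.5 [ 0.3376 -0.3815  0.03  ]
top pocket [210.3 171.1] [21.6 22.3] 376.0 [0.5329 0.1357 0.03  ]
top pocket [118.8 177.8] [39.6 48.3] 577.5 [0.5209 0.3877 0.03  ]
top pocket [319.4 161.4] [21.3 21.6] 359.5 [ 0.5521 -0.1654  0.03  ]
top pocket [394.9 136.7] [28.  35.3] 434.5 [ 0.6156 -0.3769  0.03  ]
top purple [248.7 240.2] [18.4 19.1] 275.5 [0.3407 0.035  0.012 ]
scene green [214.1 374.3] [7.8 8.7] 52.0 [0.8461 0.3548 0.042 ]
scene green [325.7 368. ] [7.3 9.4] 52.0 [0.6973 0.4603 0.042 ]
scene green [262.2 339. ] [6.5 7.3] 36.0 [0.7438 0.355  0.042 ]
scene green [363.6 334. ] [5.5 7.6] 30.5 [0.5949 0.4609 0.042 ]
scene green [221.2 334.3] [5
[... 1039 characters left out ...]

scene pocket [244.1 209.2] [ 5.2 12.5] 26.0 [0.5141 0.0149 0.03  ]
scene pocket [197.5 194.1] [15.2 23.2] 229.0 [ 0.5743 -0.1288  0.03  ]
scene pocket [236.3 179.2] [16.5 21.7] 199.0 [ 0.4327 -0.127   0.03  ]
scene pocket [207.9 151. ] [11.8 53.5] 259.0 [ 0.3928 -0.3478  0.03  ]
scene pocket [482.2  82.2] [10.6 56.8] 376.5 [-1.3771 -0.1228  0.03  ]
scene pocket [498.3  68.4] [11.9 23.7] 84.0 [-1.8197 -0.1986  0.03  ]
scene pocket [477.5  62.1] [ 4.1 11.2] 27.5 [-1.8999 -0.3635  0.03  ]
scene pocket [392.4  64.8] [ 4.2 49. ] 131.5 [-1.3329 -0.6829  0.03  ]
scene pocket [342.9  27.4] [ 3.3 34.1] 52.0 [-2.4393 -1.9758  0.03  ]
scene purple [293.3 198.1] [12.  18.5] 172.5 [0.3475 0.0414 0.012 ]
```

View pics/crop.png

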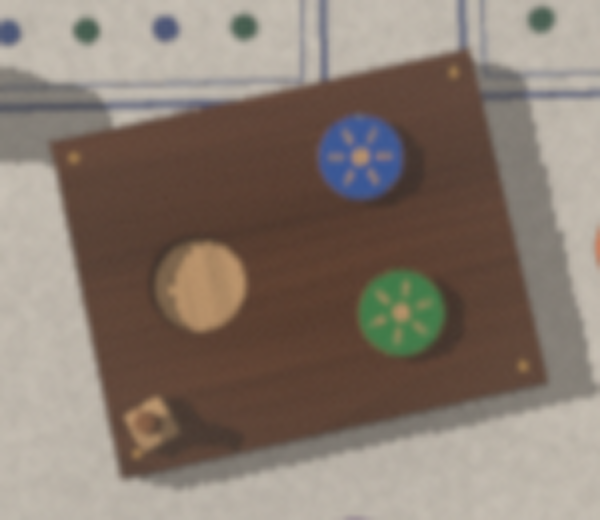

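View pics/crop2.png

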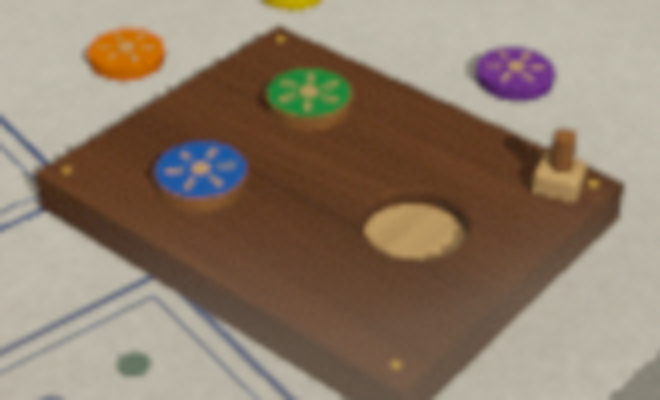

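```bash
python3 - <<'E'
from plant import *
from h import *
T=read_camera("top");S=read_camera("scene")
pt=[hit(T,(x+.5)/4-.5+160,(y+.5)/4-.5+100,.03) for x,y in((73,157),(453,71),(137,453),(523,365))]
ps=[hit(S,(x+.5)/4-.5+165,(y+.5)/4-.5+180,.03) for x,y in((396,365),(66,170),(595,184),(280,38))]
for p in(pt,ps):
    p=np.array(p);c=p.mean(0)
    ey=(p[0]-p[1]+p[2]-p[3])/2;L=np.linalg.norm(ey);ey/=L
    ex=(p[0]-p[2]+p[1]-p[3])/2
    print(np.round(p[:,:2],4).tolist(),"c",np.round(c,4),"yaw",np.degrees(np.arctan2(-ey[0],ey[1])),L,np.linalg.norm(ex),"pocket",np.round(c+.07*ey,4), "stamp dir",)
for im,c,z in((T,(200,285),.03),):
    print(hit(T,(c[0]+.5)/4-.5+160,(c[1]+.5)/4-.5+100,.03))
print(hit(S,(414+.5)/4-.5+165,(231+.5)/4-.5+180,.03))
print("stamp",hit(T,160+148/4,100+425/4,.042))
E
```

```text
[[0.6251, 0.2243], [0.6789, -0.0408], [0.4193, 0.1821], [0.4727, -0.0829]] c [0.549  0.0707 0.03  ] yaw 11.433356701997603 0.27035651411175715 0.21034934355279877 pocket [0.5351 0.1393 0.03  ] stamp dir
[[0.6252, 0.2237], [0.6792, -0.0416], [0.4184, 0.1827], [0.4722, -0.0837]] c [0.5487 0.0703 0.03  ] yaw 11.458029428599545 0.27127707247002497 0.21108541081339358 pocket [0.5348 0.1389 0.03  ] stamp dir
[0.53351883 0.13745333 0.03      ]
[0.54170181 0.14502259 0.03      ]
stamp [0.43665593 0.17127454 0.042     ]
```

```bash
cat >> h.py <<'E'
G=np.array([.5097,-.0008]);P=np.array([.535,.139]);D=(P-G)/np.linalg.norm(P-G);YAW=np.arctan2(D[1],D[0])
def plan(s,xyz,yaw=None):
    yaw=YAW if yaw is None else yaw
    Rt=R.from_matrix(np.array([[np.cos(yaw),np.sin(yaw),0],[np.sin(yaw),-np.cos(yaw),0],[0,0,-1]]))
    R0=R.from_quat(s["tcp_rot"])
    return np.round((R0.inv()*Rt).as_rotvec(),3),np.round(R0.inv().apply(np.asarray(xyz)-s["eef_pos"]),4)
E
python3 - <<'E'
from plant import *
from h import *
s=get_state();q=G-.055*D
print(D,np.linalg.norm(P-G),q)
print(plan(s,[.42,.33,.19]),plan(s,[q[0],q[1],.12]),plan(s,[q[0],q[1],.07]))
E
```

```text
[0.17808015 0.98401599] 0.1420708626003235 [ 0.49990559 -0.05492088]
(array([-1.000e-03,  0.000e+00,  1.424e+00]), array([-0.2923, -0.2277,  0.0031])) (array([-1.000e-03,  0.000e+00,  1.424e+00]), array([-0.4912, -0.5668,  0.0733])) (array([-1.000e-03,  0.000e+00,  1.424e+00]), array([-0.4912, -0.5668,  0.1233]))
```

>>> {"api": "arm_command", "payload": {
  "steps": [
    [[0, 0, 1.424], [-0.29, -0.228, 0.003], -0.06],
    [[0, 0, 1.424], [-0.29, -0.228, 0.003], -0.06],
    [[0, 0, 1.424], [-0.29, -0.228, 0.003], -0.06],
    [[0, 0, 1.424], [-0.29, -0.228, 0.003], -0.06],
    [[0, 0, 1.424], [-0.29, -0.228, 0.003], -0.06],
    [[0, 0, 1.424], [-0.29, -0.228, 0.003], -0.06],
    [[0, 0, 1.424], [-0.491, -0.567, 0.003], -0.06],
    [[0, 0, 1.424], [-0.491, -0.567, 0.003], -0.06],
    [[0, 0, 1.424], [-0.491, -0.567, 0.003], -0.06],
    [[0, 0, 1.424], [-0.491, -0.567, 0.03], -0.06],
    [[0, 0, 1.424], [-0.491, -0.567, 0.05], -0.06],
    [[0, 0, 1.424], [-0.491, -0.567, 0.073], -0.06]
  ]
}}

```text
time: 1.85
eef_pos: [0.4951, -0.0288, 0.1375]
tcp_rot: [0.768, 0.641, 0.001, 0.002]
contact_force: [-0.2, 0.5, 0.4]
opening: 0.472
```

```bash
python3 - <<'E'
from plant import *
from h import *
s=get_state();c=read_camera("wrist");cv2.imwrite("pics/w1.png",c["frame"][:,:,::-1])
q=G-.055*D
print(s["time"],s["eef_pos"],s["opening"],s["contact_force"],s["qpos"])
print(plan(s,[q[0],q[1],.06]),plan(s,[q[0],q[1],.045]))
print(proj(c,[*G,.042],s),proj(c,[*P,.03],s))
for nm,lo,hi in(("green",(45,90,50),(85,255,255)),):
  for b in blobs(c["frame"],lo,hi,400):
    (x,y),ax,_=cv2.fitEllipse(b);print(nm,x,y,ax,hit(c,x,y,.042,s))
E
```

```text
1.85 [ 0.49507714 -0.02884021  0.13750864] 0.47236073703243625 [-0.15391242  0.54981031  0.39757597] [-2.62807950e-01 -6.21096055e-02  2.06340893e+00 -5.07981081e-04
  1.13541396e+00 -8.29163123e-02]
(array([ 0.005,  0.001, -0.001]), array([-0.0247,  0.009 ,  0.0776])) (array([ 0.005,  0.001, -0.001]), array([-0.0247,  0.009 ,  0.0926]))
(np.float64(263.77836778900155), np.float64(146.75824764771147)) (np.float64(263.49323425138977), np.float64(2.29171943639156))
green 266.25482177734375 148.6050567626953 (58.702205657958984, 58.865875244140625) [ 0.51169028 -0.00294586  0.042     ]
```

View pics/w1.png

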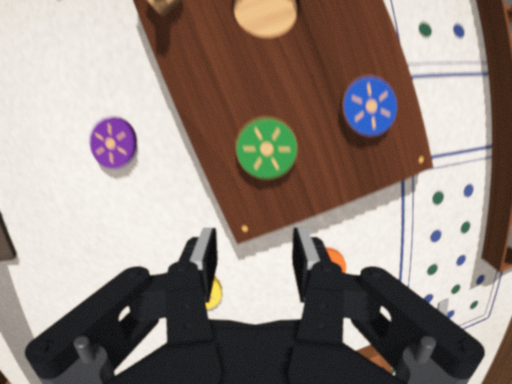

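Wrist view: green is at (266,149), the pocket is at the top edge around (266,14), and the jaws straddle column 254. The position agrees within 3 mm. Next I descend behind the insert.

>>> {"api": "arm_command", "payload": {
  "steps": [
    [[0.005, 0.001, -0.001], [-0.025, 0.009, 0.0], -0.06],
    [[0.005, 0.001, -0.001], [-0.025, 0.009, 0.03], -0.06],
    [[0.005, 0.001, -0.001], [-0.025, 0.009, 0.06], -0.06],
    [[0.005, 0.001, -0.001], [-0.025, 0.009, 0.0925], -0.06],
    [[0.005, 0.001, -0.001], [-0.025, 0.009, 0.0925], -0.06],
    [[0.005, 0.001, -0.001], [-0.025, 0.009, 0.0925], -0.06]
  ]
}}

```text
time: 2.65
eef_pos: [0.4979, -0.0604, 0.0412]
tcp_rot: [0.768, 0.64, -0.003, -0.001]
contact_force: [0.4, -0.4, 0.8]
opening: 0.469
```

```bash
python3 - <<'E'
from plant import *
from h import *
s=get_state();c=read_camera("wrist");cv2.imwrite("pics/w2.png",c["frame"][:,:,::-1])
q=G-.055*D
print(s["time"],s["eef_pos"],s["opening"],s["contact_force"])
print(plan(s,[q[0],q[1],.034]))
for nm,lo,hi in(("green",(45,90,50),(85,255,255)),):
  for b in blobs(c["frame"],lo,hi,400):
    (x,y),ax,_=cv2.fitEllipse(b);print(nm,x,y,ax,hit(c,x,y,.042,s))
E
```

```text
2.65 [ 0.49793329 -0.06040222  0.04119997] 0.46879377053674043 [ 0.35579962 -0.40438182  0.79955847]
(array([-0.006,  0.004, -0.003]), array([0.0058, 0.001 , 0.0072]))
green 258.3902893066406 121.05982208251953 (92.02632141113281, 92.8841552734375) [ 5.11460869e-01 -4.58225573e-04  4.20000000e-02]
```

View pics/w2.png

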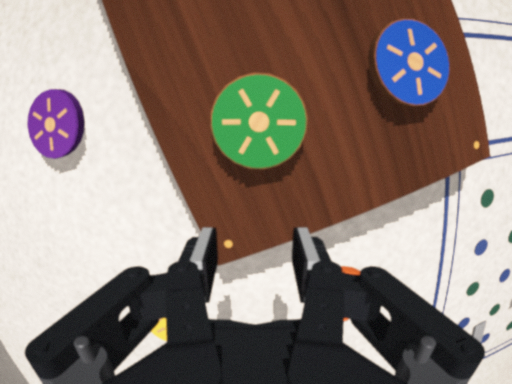

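```bash
python3 - <<'E'
from plant import *
from h import *
s=get_state();c=read_camera("wrist")
Rt=R.from_quat(s["tcp_rot"])
for p in([0,0,0],[.011,.02,0],[.011,-.02,0],[.011,.02,-.005],[.011,.02,-.01],[-.011,.02,-.005],[0,.02,-.005],[0,.02,-.01]): print(p,np.round(proj(c,s["eef_pos"]+Rt.apply(p),s),1))
f=c["frame"][200:320,170:340];cv2.imwrite("pics/w2c.png",cv2.resize(f,None,fx=4,fy=4,interpolation=cv2.INTER_CUBIC)[:,:,::-1])
E
```

```text
[0, 0, 0] [254.3 215.7]
[0.011, 0.02, 0] [285.2 199.9]
[0.011, -0.02, 0] [223.3 199.9]
[0.011, 0.02, -0.005] [286.  202.5]
[0.011, 0.02, -0.01] [286.8 205.2]
[-0.011, 0.02, -0.005] [284.7 234. ]
[0, 0.02, -0.005] [285.4 218.6]
[0, 0.02, -0.01] [286.2 221.7]
```

View pics/w2c.png

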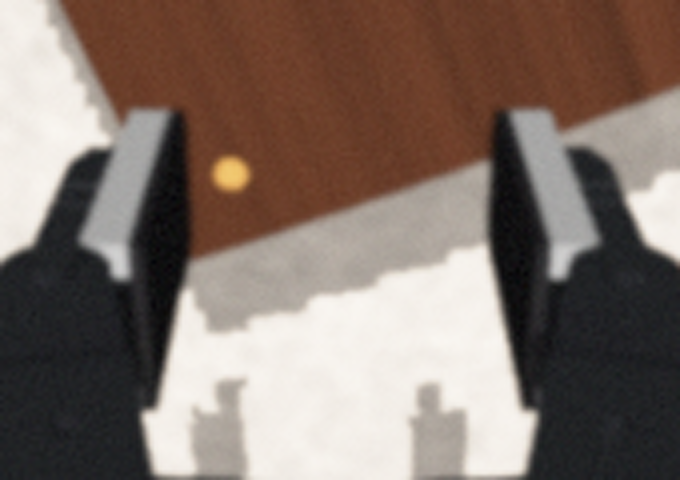

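>>> {"api": "arm_command", "payload": {
  "steps": [
    [[-0.006, 0.004, -0.003], [0.006, 0.001, 0.003], -0.06],
    [[-0.006, 0.004, -0.003], [0.006, 0.001, 0.007], -0.06],
    [[-0.006, 0.004, -0.003], [0.006, 0.001, 0.007], -0.06],
    [[-0.006, 0.004, -0.003], [0.006, 0.001, 0.007], -0.06]
  ]
}}

```text
time: 3.25
eef_pos: [0.5005, -0.0549, 0.0348]
tcp_rot: [0.768, 0.641, 0.001, 0.001]
contact_force: [-0.4, -1.1, -0.4]
opening: 0.471
```

```bash
python3 - <<'E'
from plant import *
from h import *
s=get_state();c=read_camera("wrist");q=G-.055*D
print(s["time"],s["eef_pos"],s["opening"],s["contact_force"])
print(plan(s,[q[0],q[1],.028]))
f=c["frame"][60:300,130:400];cv2.imwrite("pics/w3c.png",cv2.resize(f,None,fx=2.9,fy=2.5,interpolation=cv2.INTER_CUBIC)[:,:,::-1])
S=read_camera("scene");f=S["frame"][120:270,165:330];cv2.imwrite("pics/s3.png",cv2.resize(f,None,fx=4,fy=4,interpolation=cv2.INTER_CUBIC)[:,:,::-1])
E
```

```text
3.25 [ 0.50048296 -0.05487607  0.03479414] 0.4714545982807922 [-0.43012928 -1.05856155 -0.41855277]
(array([ 0.002, -0.   , -0.   ]), array([-0.0001, -0.0006,  0.0068]))
```

View pics/s3.png

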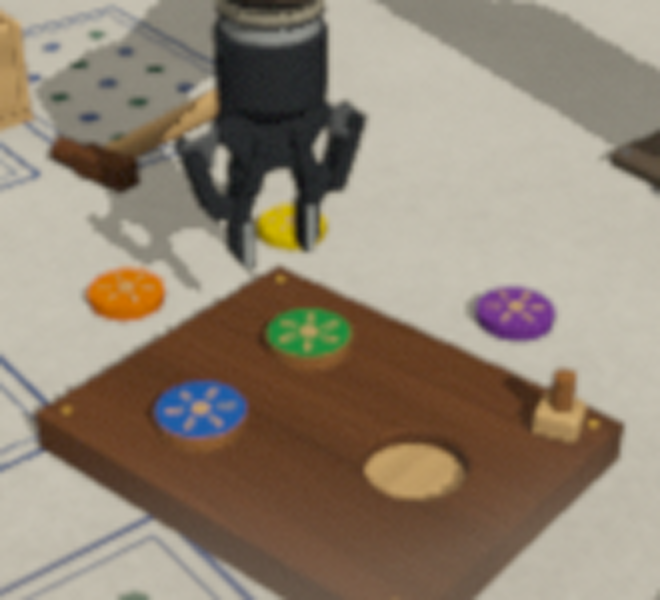

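```bash
python3 - <<'E'
from plant import *
from h import *
s=get_state();S=read_camera("scene");c=read_camera("wrist");T=read_camera("top")
print(proj(S,s["eef_pos"]),"tip seen ~",(226.7,187),(241.7,182))
print(proj(T,s["eef_pos"]))
Rt=R.from_quat(s["tcp_rot"])
for y in(.02,-.02,.025,-.025):
  for z in(0,-.01,-.02,-.03): print(y,z,np.round(proj(S,s["eef_pos"]+Rt.apply([0,y,z])),1),np.round(proj(c,s["eef_pos"]+Rt.apply([0,y,z]),s),1))
# tips in the wrist view, per finger; triangulate with scene
def tri(p1,d1,p2,d2):
    d1=d1/np.linalg.norm(d1);d2=d2/np.linalg.norm(d2)
    t=np.linalg.lstsq(np.stack([d1,-d2],1),p2-p1,rcond=None)[0]
    a,b=p1+t[0]*d1,p2+t[1]*d2;return (a+b)/2,np.linalg.norm(a-b)
for w in((215.5,227),(293.6,227)):
  for sc in((226.7,187),(241.7,182)):
    m,e=tri(*ray(c,*w,s),*ray(S,*sc));print(w,sc,np.round(m,4),round(e,4),np.round(Rt.inv().apply(m-s["eef_pos"]),4))
f=S["frame"][140:220,190:290];cv2.imwrite("pics/s4.png",cv2.resize(f,None,fx=7,fy=7,interpolation=cv2.INTER_CUBIC)[:,:,::-1])
f=T["frame"][100:240,180:360];cv2.imwrite("pics/t4.png",cv2.resize(f,None,fx=4,fy=4,interpolation=cv2.INTER_CUBIC)[:,:,::-1])
E
```

```text
(np.float64(232.78338424113198), np.float64(195.12832139427087)) tip seen ~ (226.7, 187) (241.7, 182)
(np.float64(279.9429393203993), np.float64(180.80827290503035))
0.02 0 [226.6 196.9] [284.7 215.6]
0.02 -0.01 [226.5 194. ] [286.2 221.7]
0.02 -0.02 [226.4 191. ] [287.8 228.3]
0.02 -0.03 [226.3 188.1] [289.7 235.7]
-0.02 0 [238.9 193.4] [223.9 215.6]
-0.02 -0.01 [238.9 190.5] [222.4 221.6]
-0.02 -0.02 [238.9 187.6] [220.7 228.3]
-0.02 -0.03 [238.9 184.6] [218.9 235.7]
0.025 0 [225.  197.3] [292.2 215.6]
0.025 -0.01 [224.9 194.4] [294.1 221.6]
0.025 -0.02 [224.8 191.5] [296.1 228.2]
0.025 -0.03 [224.7 188.5] [298.4 235.6]
-0.025 0 [240.4 193. ] [216.4 215.6]
-0.025 -0.01 [240.4 190.1] [214.5 221.6]
-0.025 -0.02 [240.4 187.1] [212.4 228.2]
-0.025 -0.03 [240.4 184.2] [210.2 235.5]
(215.5, 227) (226.7, 187) [ 0.4922 -0.0632  0.0534] 0.0383 [-0.0097 -0.0068 -0.0186]
(215.5, 227) (241.7, 182) [ 0.4828 -0.038   0.081 ] 0.0026 [ 0.0135 -0.0205 -0.0461]
(293.6, 227) (226.7, 187) [ 0.5232 -0.0506  0.073 ] 0.0021 [ 0.0083  0.0216 -0.038 ]
(293.6, 227) (241.7, 182) [ 0.5119 -0.0197  0.108 ] 0.029 [ 0.0367  0.005  -0.0731]
```

View pics/s4.png

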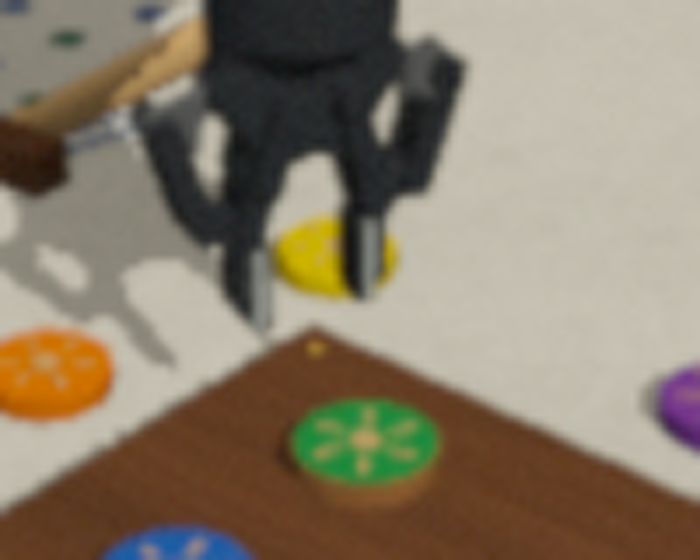

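View pics/t4.png

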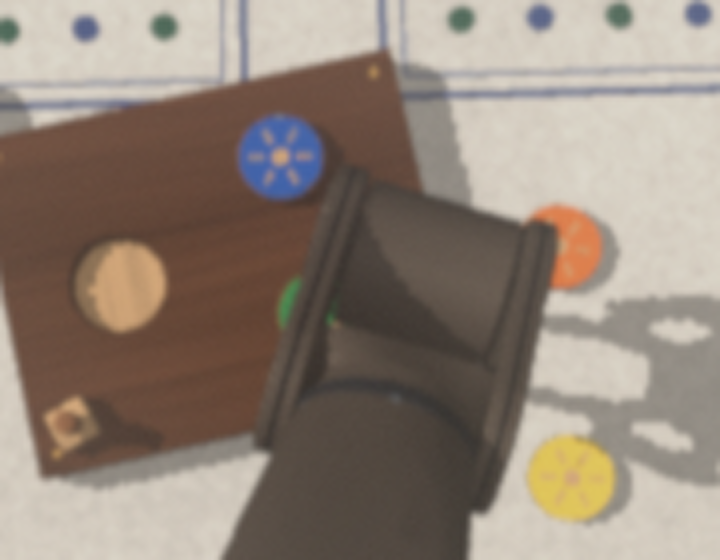

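View pics/w3c.png

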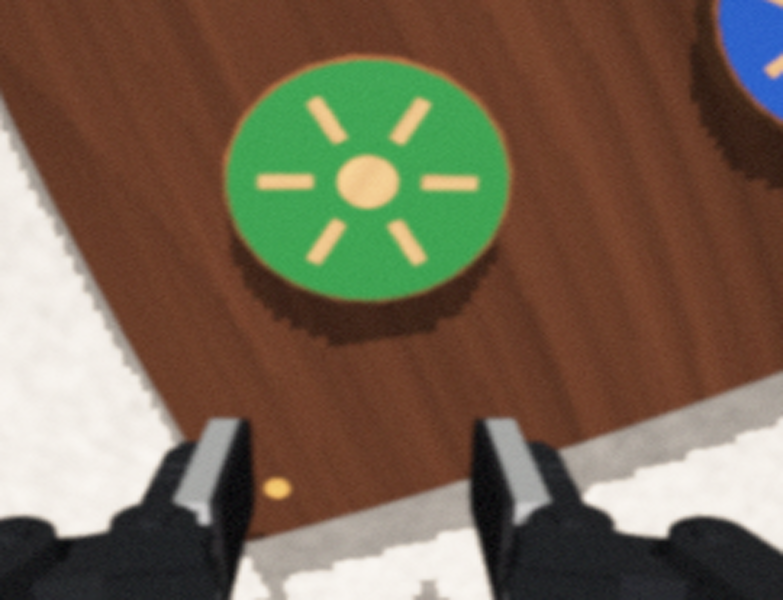

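The scene crop shows the tips at (227,188) and (242,183). Triangulated, they lie well above the block, so I feel downward in small steps.

>>> {"api": "arm_command", "payload": {
  "steps": [
    [[0.002, 0, 0], [0, -0.0005, 0.002], -0.06],
    [[0.002, 0, 0], [0, -0.0005, 0.004], -0.06],
    [[0.002, 0, 0], [0, -0.0005, 0.006], -0.06],
    [[0.002, 0, 0], [0, -0.0005, 0.006], -0.06]
  ]
}}

```text
time: 4.0
eef_pos: [0.4999, -0.0548, 0.0286]
tcp_rot: [0.768, 0.641, -0.0, -0.0]
contact_force: [0.7, 0.5, 0.8]
opening: 0.468
```

>>> {"api": "arm_command", "payload": {
  "steps": [
    [[0, 0, 0], [0, 0, 0.003], -0.06],
    [[0, 0, 0], [0, 0, 0.005], -0.06],
    [[0, 0, 0], [0, 0, 0.007], -0.06],
    [[0, 0, 0], [0, 0, 0.007], -0.06]
  ]
}}

```text
time: 4.5
eef_pos: [0.4997, -0.0547, 0.0214]
tcp_rot: [0.768, 0.641, -0.0, -0.0]
contact_force: [-0.9, 0.0, -0.9]
opening: 0.472
```

```bash
python3 - <<'E'
from plant import *
from h import *
s=get_state();S=read_camera("scene")
print(s["time"],s["eef_pos"],s["contact_force"])
f=S["frame"][140:220,190:290];cv2.imwrite("pics/s5.png",cv2.resize(f,None,fx=7,fy=7,interpolation=cv2.INTER_CUBIC)[:,:,::-1])
E
```

```text
4.5 [ 0.49970967 -0.0547366   0.02135503] [-0.87973521  0.04925977 -0.87141009]
```

View pics/s5.png

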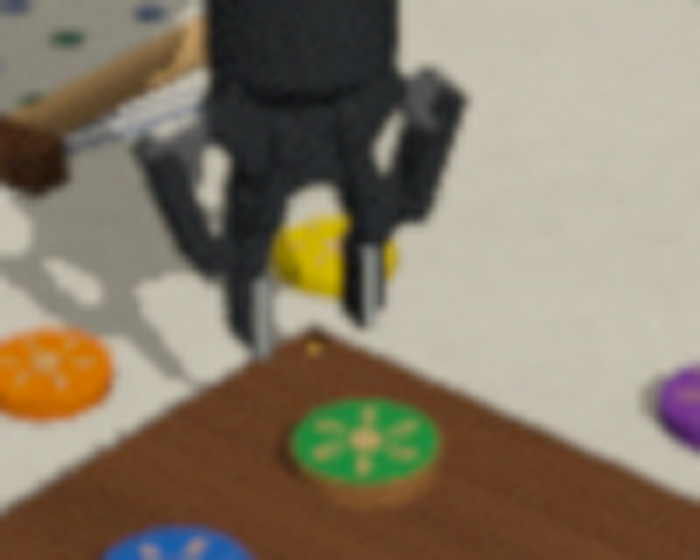

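>>> {"api": "arm_command", "payload": {
  "steps": [
    [[0, 0, 0], [0, 0, 0.004], -0.06],
    [[0, 0, 0], [0, 0, 0.008], -0.06],
    [[0, 0, 0], [0, 0, 0.01], -0.06],
    [[0, 0, 0], [0, 0, 0.01], -0.06]
  ]
}}

```text
time: 5.05
eef_pos: [0.4996, -0.0547, 0.0112]
tcp_rot: [0.768, 0.641, -0.0, -0.001]
contact_force: [0.4, 0.4, -0.5]
opening: 0.471
```

>>> {"api": "arm_command", "payload": {
  "steps": [
    [[0, 0, 0], [0, 0, 0.002], -0.06],
    [[0, 0, 0], [0, 0, 0.004], -0.06],
    [[0, 0, 0], [0, 0, 0.005], -0.06],
    [[0, 0, 0], [0, 0, 0.005], -0.06]
  ]
}}

```text
time: 5.55
eef_pos: [0.4995, -0.0547, 0.0061]
tcp_rot: [0.768, 0.641, -0.0, -0.001]
contact_force: [1.3, -0.6, 1.1]
opening: 0.468
```

```bash
python3 - <<'E'
from plant import *
from h import *
s=get_state();S=read_camera("scene");c=read_camera("wrist")
print(s["time"],s["eef_pos"],s["contact_force"])
f=S["frame"][140:220,190:290];f=cv2.resize(f,None,fx=5,fy=5,interpolation=cv2.INTER_CUBIC)
g=cv2.resize(c["frame"][:,130:400],(281,400));cv2.imwrite("pics/s6.png",np.hstack([f,g])[:,:,::-1])
E
```

```text
5.55 [ 0.49951173 -0.05466372  0.0060766 ] [ 1.30125396 -0.55478626  1.14335175]
```

View pics/s6.png

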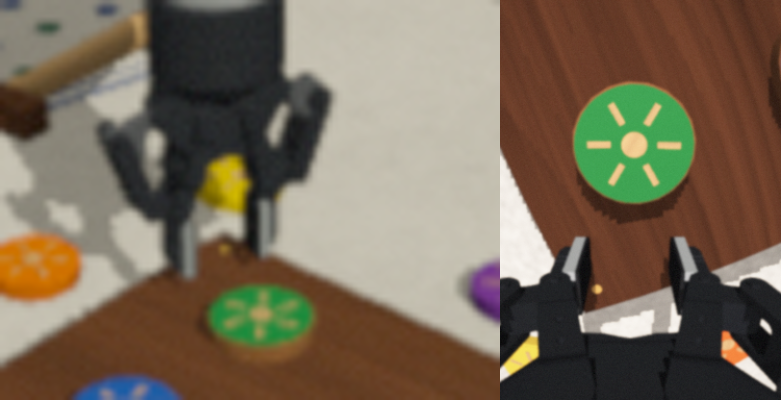

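>>> {"api": "arm_command", "payload": {
  "steps": [
    [[0, 0, 0], [0, 0, 0.003], -0.06],
    [[0, 0, 0], [0, 0, 0.005], -0.06],
    [[0, 0, 0], [0, 0, 0.006], -0.06],
    [[0, 0, 0], [0, 0, 0.006], -0.06]
  ]
}}

```text
time: 6.15
eef_pos: [0.4995, -0.0547, 0.0001]
tcp_rot: [0.768, 0.641, -0.0, -0.001]
contact_force: [-0.2, -0.9, 0.2]
opening: 0.47
```

>>> {"api": "arm_command", "payload": {
  "steps": [
    [[0, 0, 0], [0, 0, 0.002], -0.06],
    [[0, 0, 0], [0, 0, 0.003], -0.06],
    [[0, 0, 0], [0, 0, 0.003], -0.06]
  ]
}}

```text
time: 6.52
eef_pos: [0.4994, -0.0547, -0.0031]
tcp_rot: [0.768, 0.641, -0.0, -0.001]
contact_force: [-0.4, 0.6, 0.1]
opening: 0.473
```

```bash
python3 - <<'E'
from plant import *
from h import *
s=get_state();S=read_camera("scene");c=read_camera("wrist")
print(s["time"],s["eef_pos"],s["contact_force"])
f=S["frame"][140:220,190:290];f=cv2.resize(f,None,fx=5,fy=5,interpolation=cv2.INTER_CUBIC)
g=cv2.resize(c["frame"][:,130:400],(281,400));cv2.imwrite("pics/s7.png",np.hstack([f,g])[:,:,::-1])
E
```

```text
6.525 [ 0.49942537 -0.05466583 -0.00305655] [-0.42996761  0.59000414  0.14058072]
```

View pics/s7.png

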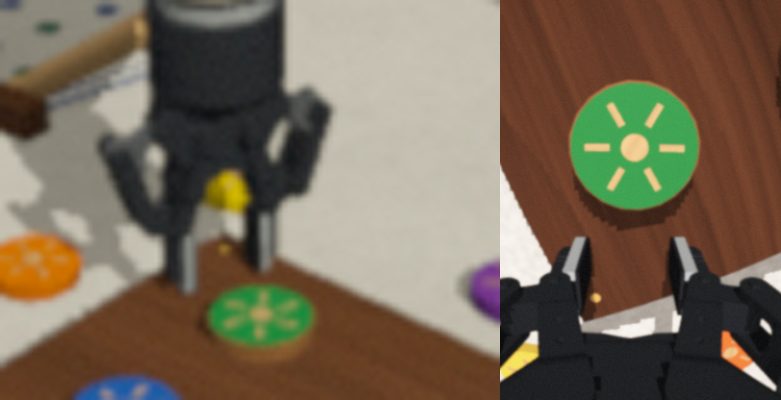

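>>> {"api": "arm_command", "payload": {
  "steps": [
    [[0, 0, 0], [0, 0, 0.001], -0.06],
    [[0, 0, 0], [0, 0, 0.002], -0.06],
    [[0, 0, 0], [0, 0, 0.002], -0.06]
  ]
}}

```text
time: 7.0
eef_pos: [0.4994, -0.0547, -0.005]
tcp_rot: [0.768, 0.641, -0.0, -0.001]
contact_force: [0.3, -0.7, -0.9]
opening: 0.467
```

>>> {"api": "arm_command", "payload": {
  "steps": [
    [[0, 0, 0], [0, 0, 0.001], -0.06],
    [[0, 0, 0], [0, 0, 0.002], -0.06],
    [[0, 0, 0], [0, 0, 0.002], -0.06]
  ]
}}

```text
time: 7.38
eef_pos: [0.4993, -0.0546, -0.0072]
tcp_rot: [0.768, 0.641, -0.0, -0.001]
contact_force: [-0.0, -0.2, -0.2]
opening: 0.471
```

```bash
python3 - <<'E'
from plant import *
from h import *
s=get_state();S=read_camera("scene");c=read_camera("wrist")
print(s["time"],s["eef_pos"],s["contact_force"])
f=S["frame"][140:220,190:290];f=cv2.resize(f,None,fx=5,fy=5,interpolation=cv2.INTER_CUBIC)
g=cv2.resize(c["frame"][:,130:400],(281,400));cv2.imwrite("pics/s8.png",np.hstack([f,g])[:,:,::-1])
E
```

```text
7.375 [ 0.49932664 -0.05464256 -0.00717712] [-0.00793961 -0.16365028 -0.18815918]
```

View pics/s8.png

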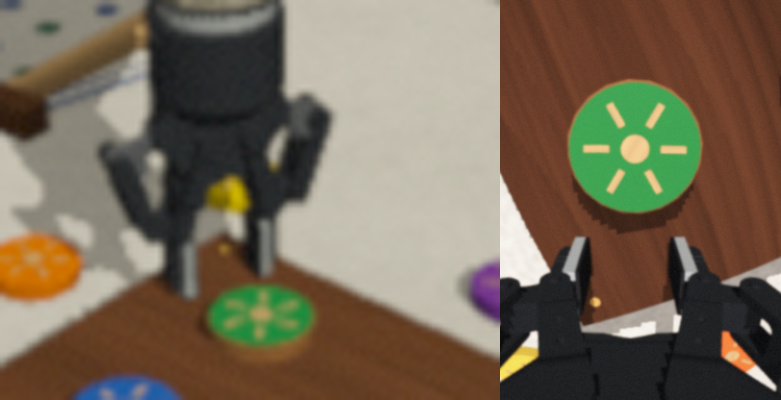

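>>> {"api": "arm_command", "payload": {
  "steps": [
    [[0, 0, 0], [0, 0, 0.001], -0.06],
    [[0, 0, 0], [0, 0, 0.002], -0.06],
    [[0, 0, 0], [0, 0, 0.002], -0.06]
  ]
}}

```text
time: 7.85
eef_pos: [0.4993, -0.0546, -0.0092]
tcp_rot: [0.768, 0.641, -0.001, -0.001]
contact_force: [-0.9, 1.7, -0.4]
opening: 0.468
```

>>> {"api": "arm_command", "payload": {
  "steps": [
    [[0, 0, 0], [0, 0, 0.001], -0.06],
    [[0, 0, 0], [0, 0, 0.002], -0.06],
    [[0, 0, 0], [0, 0, 0.002], -0.06]
  ]
}}

```text
time: 8.22
eef_pos: [0.4995, -0.0547, -0.0095]
tcp_rot: [0.767, 0.641, -0.001, -0.001]
contact_force: [-5.2, 1.7, 11.2]
opening: 0.469
```

Contact came at TCP z ≈ -0.009, so the tips lie about 39 mm behind the reported TCP. I lift 4 mm and push.

```bash
python3 - <<'E'
from plant import *
from h import *
s=get_state()
a=np.array([.511,-.0006])-.055*D
for q in (a,P-.0725*D): print(plan(s,[*q,-.005]))
E
```

```text
(array([-0.003, -0.   ,  0.   ]), array([ 0.0003,  0.0016, -0.0045]))
(array([-0.003, -0.   ,  0.   ]), array([ 0.1244,  0.0004, -0.0045]))
```

>>> {"api": "arm_command", "payload": {
  "steps": [
    [[-0.003, 0, 0], [0, 0.0015, -0.0045], -0.06],
    [[-0.003, 0, 0], [0.01, 0.0015, -0.0045], -0.06],
    [[-0.003, 0, 0], [0.02, 0.0015, -0.0045], -0.06],
    [[-0.003, 0, 0], [0.03, 0.0015, -0.0045], -0.06],
    [[-0.003, 0, 0], [0.04, 0.0015, -0.0045], -0.06],
    [[-0.003, 0, 0], [0.05, 0.0015, -0.0045], -0.06],
    [[-0.003, 0, 0], [0.06, 0.001, -0.0045], -0.06],
    [[-0.003, 0, 0], [0.06, 0.001, -0.0045], -0.06]
  ]
}}

```text
time: 9.22
eef_pos: [0.5112, 0.005, -0.0051]
tcp_rot: [0.767, 0.642, 0.0, -0.0]
contact_force: [0.5, 0.7, -0.7]
opening: 0.472
```

```bash
cat > look.py <<'E'
from plant import *
from h import *
import sys
s=get_state();c=read_camera("wrist");S=read_camera("scene")
print(s["time"],s["eef_pos"],s["contact_force"])
f=S["frame"][140:260,190:340];f=cv2.resize(f,(500,400),interpolation=cv2.INTER_CUBIC)
g=cv2.resize(c["frame"][:,130:400],(281,400));cv2.imwrite(sys.argv[1],np.hstack([f,g])[:,:,::-1])
for b in blobs(c["frame"],(45,90,50),(85,255,255),2000):
    (x,y),ax,_=cv2.fitEllipse(b);print("green",x,y,ax,hit(c,x,y,.042,s),hit(c,x,y,.03,s))
for b in blobs(c["frame"],(8,50,110),(25,200,255),1500):
    (x,y),ax,_=cv2.fitEllipse(b);print("wood",x,y,ax,hit(c,x,y,.018,s),hit(c,x,y,.03,s))
print("P",proj(c,[*P,.03],s)); print(plan(s,[*(P-.0725*D),-.005]),plan(s,[*(P-.0325*D),-.005]))
E
python3 look.py pics/p1.png
```

```text
9.225 [ 0.51120122  0.00499889 -0.00506548] [ 0.45470037  0.73758249 -0.68275943]
green 254.2529754638672 182.5261688232422 (114.7799301147461, 118.83360290527344) [0.51753731 0.04050615 0.042     ] [0.5169355  0.03713565 0.03      ]
wood 141.06150817871094 161.9582061767578 (48.48652648925781, 205.70994567871094) [0.45515314 0.05722624 0.018     ] [0.46041076 0.05881136 0.03      ]
wood 456.4012756347656 156.07424926757812 (99.59151458740234, 244.64463806152344) [0.64645317 0.02876404 0.018     ] [0.63715294 0.03251511 0.03      ]
wood 253.6160125732422 116.88566589355469 (168.5084991455078, 326.3103332519531) [0.52234779 0.06922869 0.018     ] [0.52249193 0.06990043 0.03      ]
P (np.float64(253.88925006974173), np.float64(-19.53782716458724))
(array([ 0.   , -0.   ,  0.001]), array([ 0.0636, -0.0004, -0.    ])) (array([ 0.   , -0.   ,  0.001]), array([ 0.1036, -0.0003, -0.    ]))
```

View pics/p1.png

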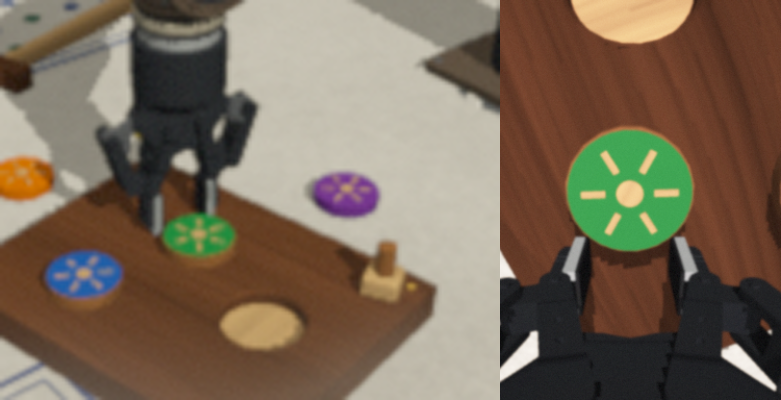

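The insert is cradled at wrist (254,183), with the pocket straight ahead. I continue the push.

>>> {"api": "arm_command", "payload": {
  "steps": [
    [[0, 0, 0.001], [0.01, 0, 0], -0.06],
    [[0, 0, 0.001], [0.02, 0, 0], -0.06],
    [[0, 0, 0.001], [0.03, 0, 0], -0.06],
    [[0, 0, 0.001], [0.04, 0, 0], -0.06],
    [[0, 0, 0.001], [0.05, 0, 0], -0.06],
    [[0, 0, 0.001], [0.055, 0, 0], -0.06],
    [[0, 0, 0.001], [0.055, 0, 0], -0.06]
  ]
}}

```text
time: 10.2
eef_pos: [0.5211, 0.0589, -0.005]
tcp_rot: [0.767, 0.641, 0.0, 0.0]
contact_force: [0.4, 0.2, -0.7]
opening: 0.469
```

```bash
python3 look.py pics/p2.png
```

```text
10.2 [ 0.52107863  0.05889125 -0.00497378] [ 0.41423936  0.20514969 -0.74812351]
green 254.24667358398438 183.2817840576172 (114.41248321533203, 118.77847290039062) [0.52737149 0.09400813 0.042     ] [0.52676258 0.09060488 0.03      ]
wood 135.20901489257812 200.56924438476562 (16.527727127075195, 154.39898681640625) [0.45458367 0.08938102 0.018     ] [0.46063595 0.09261851 0.03      ]
wood 180.9313201904297 138.03358459472656 (234.01812744140625, 305.6514587402344) [0.49151179 0.11951278 0.018     ] [0.49475545 0.12045855 0.03      ]
wood 443.1895446777344 171.13319396972656 (96.50015258789062, 292.17413330078125) [0.64522728 0.07417758 0.018     ] [0.63677985 0.0785714  0.03      ]
P (np.float64(253.23892788274574), np.float64(85.43350946784426))
(array([ 0., -0.,  0.]), array([ 0.0088, -0.0006,  0.    ])) (array([ 0., -0.,  0.]), array([ 0.0488, -0.0006,  0.    ]))
```

View pics/p2.png

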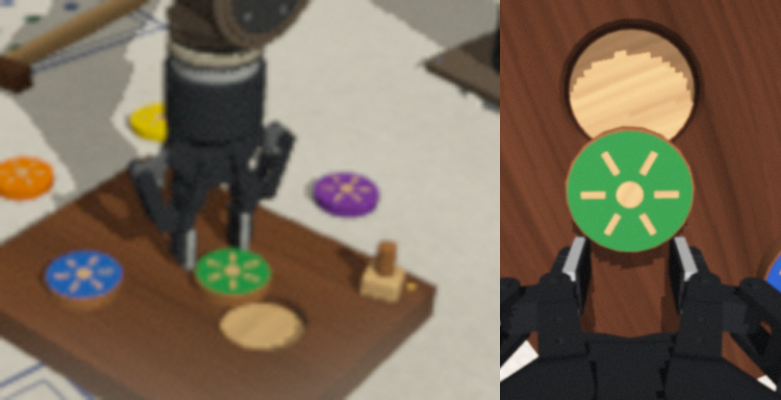

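Wrist view: the pocket mouth is centred near column 256 and the insert at 254, about 46 mm to go. I make the final slow push with +1 mm lateral.

>>> {"api": "arm_command", "payload": {
  "steps": [
    [[0, 0, 0], [0.006, 0.0005, 0], -0.06],
    [[0, 0, 0], [0.012, 0.001, 0], -0.06],
    [[0, 0, 0], [0.018, 0.001, 0], -0.06],
    [[0, 0, 0], [0.024, 0.001, 0], -0.06],
    [[0, 0, 0], [0.029, 0.001, 0], -0.06],
    [[0, 0, 0], [0.033, 0.001, 0], -0.06],
    [[0, 0, 0], [0.036, 0.001, 0], -0.06],
    [[0, 0, 0], [0.039, 0.001, 0], -0.06],
    [[0, 0, 0], [0.042, 0.001, 0], -0.06],
    [[0, 0, 0], [0.044, 0.001, 0], -0.06],
    [[0, 0, 0], [0.044, 0.001, 0], -0.06]
  ]
}}

```text
time: 11.68
eef_pos: [0.5297, 0.1018, -0.0051]
tcp_rot: [0.768, 0.641, 0.0, -0.0]
contact_force: [0.7, 0.1, -0.5]
opening: 0.465
```

```bash
python3 look.py pics/p3.png
```

```text
11.675 [ 0.52971329  0.10179486 -0.00513234] [ 0.65035918  0.1032248  -0.4582219 ]
green 254.47552490234375 183.3983612060547 (115.14366149902344, 115.3587417602539) [0.53614286 0.13687203 0.042     ] [0.53553657 0.13346397 0.03      ]
wood 253.5201873779297 181.1696319580078 (119.67897033691406, 134.09307861328125) [0.53463985 0.13140636 0.018     ] [0.53526825 0.13471161 0.03      ]
wood 430.46746826171875 164.55259704589844 (74.80126190185547, 290.492919921875) [0.64359595 0.1229349  0.018     ] [0.63592942 0.12688508 0.03      ]
wood 142.7727813720703 139.63327026367188 (163.49366760253906, 262.8465576171875) [0.47813081 0.16628753 0.018     ] [0.4830613  0.16693725 0.03      ]
P (np.float64(251.479700245735), np.float64(173.21527015908572))
(array([-0., -0., -0.]), array([-0.0349, -0.0014, -0.0001])) (array([-0., -0., -0.]), array([ 0.0051, -0.0014, -0.0001]))
```

View pics/p3.png

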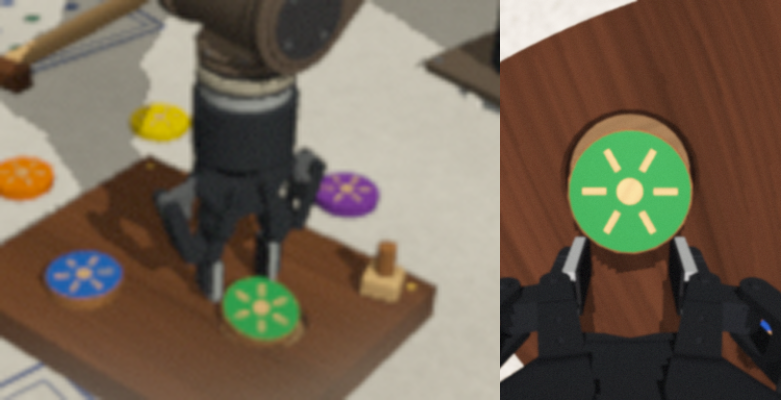

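It is tipped in aslant, front edge down, with a gap ahead at wrist row ~120. A gentle nudge on.

>>> {"api": "arm_command", "payload": {
  "steps": [
    [[0, 0, 0], [0.002, 0, 0], -0.06],
    [[0, 0, 0], [0.004, 0, 0], -0.06],
    [[0, 0, 0], [0.005, 0, 0], -0.06],
    [[0, 0, 0], [0.005, 0, 0], -0.06]
  ]
}}

```text
time: 12.28
eef_pos: [0.5307, 0.1067, -0.0051]
tcp_rot: [0.768, 0.641, 0.0, -0.0]
contact_force: [-0.2, 0.1, 0.4]
opening: 0.471
```

```bash
python3 look.py pics/p4.png
```

```text
12.275 [ 0.53067719  0.10668149 -0.00506828] [-0.17688381  0.09983364  0.39360736]
green 254.21458435058594 183.5341796875 (105.33547973632812, 109.0989990234375) [0.53696739 0.14169762 0.042     ] [0.53635053 0.1382855  0.03      ]
wood 258.2601318359375 265.60455322265625 (59.295772552490234, 92.48066711425781) [0.52880031 0.08255642 0.018     ] [0.5299448  0.08994985 0.03      ]
wood 435.1962890625 147.01512145996094 (41.96290969848633, 343.5806884765625) [0.64862705 0.13832081 0.018     ] [0.64065274 0.14147058 0.03      ]
wood 148.40707397460938 142.0893096923828 (154.314697265625, 285.09368896484375) [0.48207769 0.16909067 0.018     ] [0.48677775 0.16989886 0.03      ]
P (np.float64(251.3571501416854), np.float64(182.66248723993857))
(array([ 0., -0., -0.]), array([-0.0399, -0.0015, -0.0001])) (array([ 0., -0., -0.]), array([ 0.0001, -0.0015, -0.0001]))
```

View pics/p4.png

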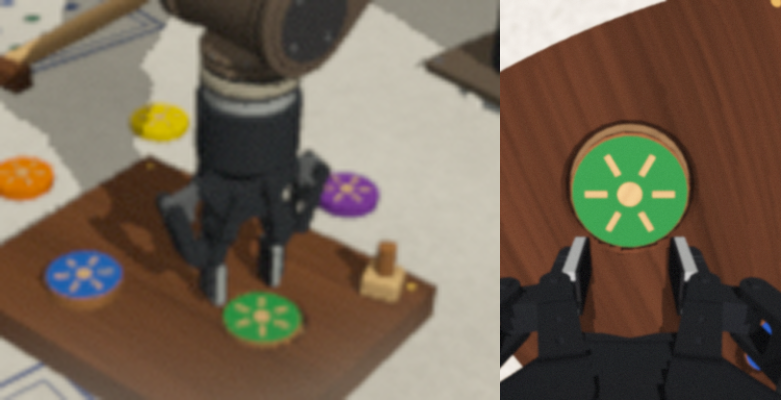

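The face diameter shrank to 109 px, so it appears to have dropped in at (254,184). I back off, lift and shut the fingers.

>>> {"api": "arm_command", "payload": {
  "steps": [
    [[0, 0, 0], [-0.006, 0, 0], -0.06],
    [[0, 0, 0], [-0.008, 0, -0.005], -0.06],
    [[0, 0, 0], [-0.008, 0, -0.03], -0.06],
    [[0, 0, 0], [-0.008, 0, -0.07], -1],
    [[0, 0, 0], [-0.008, 0, -0.07], -1],
    [[0, 0, 0], [-0.008, 0, -0.07], -1],
    [[0, 0, 0], [-0.008, 0, -0.07], -1],
    [[0, 0, 0], [-0.008, 0, -0.07], -1]
  ]
}}

```text
time: 13.38
eef_pos: [0.5283, 0.0987, 0.0637]
tcp_rot: [0.768, 0.641, -0.001, -0.001]
contact_force: [0.2, -0.5, 0.4]
opening: 0.003
```

```bash
sed -i 's/\.042,s),hit(c,x,y,\.03,s)/.030,s)/' look.py; echo 'print("press",plan(s,[*(np.array([.536,.139])-.0035*D),.03]), s["opening"])'>>look.py; python3 look.py pics/p5.png
```

```text
13.375 [0.52830851 0.09865816 0.06369895] [ 0.19452236 -0.53007375  0.36446285]
green 255.6432342529297 147.57290649414062 (75.7492446899414, 76.5368881225586) [0.53625604 0.13737236 0.03      ]
wood 283.1455383300781 170.09097290039062 (294.1997985839844, 310.31500244140625) [0.55403773 0.11408502 0.018     ] [0.55339534 0.11713791 0.03      ]
P (np.float64(253.54750990587627), np.float64(145.70873971761083))
(array([-0.002,  0.   , -0.001]), array([-0.0316, -0.0004,  0.0687])) (array([-0.002,  0.   , -0.001]), array([ 0.0084, -0.0004,  0.0687]))
press (array([-0.002,  0.   , -0.001]), array([0.0376, 0.0004, 0.0337])) 0.0027299580215912294
```

View pics/p5.png

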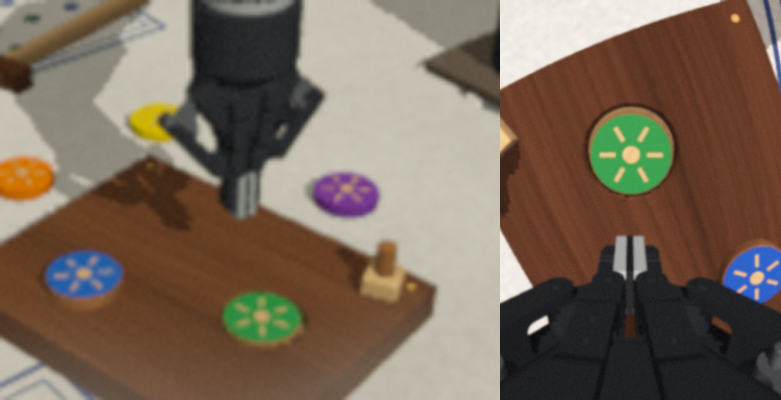

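```bash
python3 - <<'E'
from plant import *
from h import *
c=read_camera("wrist");S=read_camera("scene");s=get_state()
f=cv2.resize(S["frame"][215:255,245:295],(400,320),interpolation=cv2.INTER_CUBIC)
g=cv2.resize(c["frame"][95:195,205:305],(320,320),interpolation=cv2.INTER_CUBIC)
cv2.imwrite("pics/z1.png",np.hstack([f,g])[:,:,::-1])
b=max(blobs(S["frame"][215:255,245:295],(45,90,50),(85,255,255)),key=cv2.contourArea);(x,y),ax,a=cv2.fitEllipse(b);print(x+245,y+215,ax,a,hit(S,x+245,y+215,.03))
E
```

```text
268.13819122314453 234.56692504882812 (13.445775032043457, 22.373783111572266) 92.203369140625 [0.5344745 0.1369718 0.03     ]
```

View pics/z1.png

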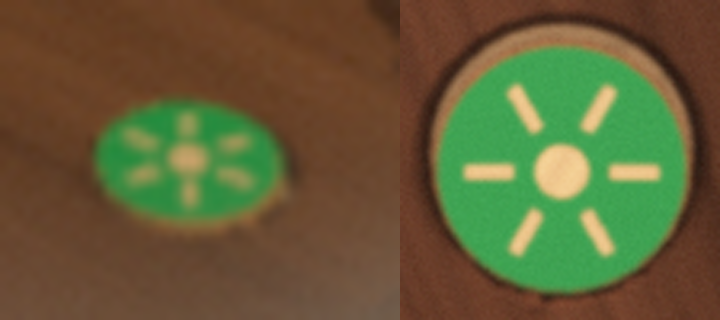

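>>> {"api": "arm_command", "payload": {
  "steps": [
    [[-0.002, 0, 0], [0.038, 0, 0], -1],
    [[-0.002, 0, 0], [0.038, 0, 0.015], -1],
    [[-0.002, 0, 0], [0.038, 0, 0.03], -1],
    [[-0.002, 0, 0], [0.038, 0, 0.045], -1],
    [[-0.002, 0, 0], [0.038, 0, 0.05], -1],
    [[-0.002, 0, 0], [0.038, 0, 0.05], -1]
  ]
}}

```text
time: 14.32
eef_pos: [0.5353, 0.1357, 0.0138]
tcp_rot: [0.768, 0.641, -0.0, 0.0]
contact_force: [-0.8, -1.2, 0.2]
opening: 0.002
```

```bash
python3 look.py pics/p6.png
```

```text
14.325 [0.53531512 0.13567957 0.01380883] [-0.84878545 -1.17391389  0.20825156]
green 255.3777313232422 216.50914001464844 (75.73002624511719, 93.43331146240234) [0.53705473 0.14161134 0.03      ]
wood 281.8770446777344 194.52337646484375 (283.87274169921875, 364.87408447265625) [0.55520154 0.14835497 0.018     ] [0.55475036 0.15246341 0.03      ]
P (np.float64(252.78660760994052), np.float64(221.00997488404528))
(array([-0.   ,  0.   , -0.001]), array([-0.0693, -0.0008,  0.0188])) (array([-0.   ,  0.   , -0.001]), array([-0.0293, -0.0009,  0.0188]))
press (array([-0.   ,  0.   , -0.001]), array([-0.0001,  0.0001, -0.0162])) 0.001587723200481365
```

View pics/p6.png

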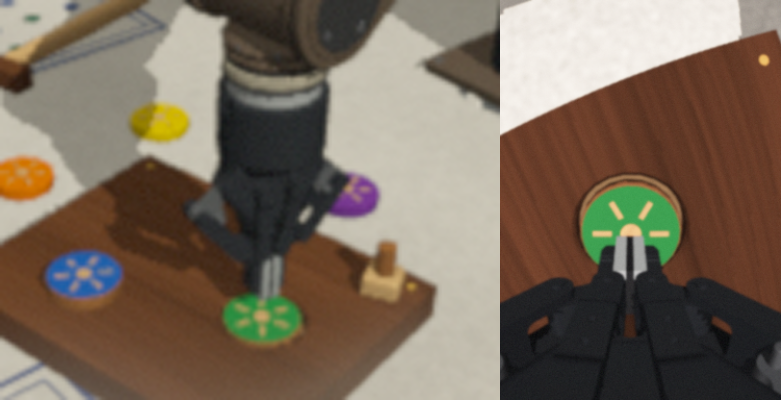

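>>> {"api": "arm_command", "payload": {
  "steps": [
    [[0, 0, 0], [0, 0, 0.003], -1],
    [[0, 0, 0], [0, 0, 0.006], -1],
    [[0, 0, 0], [0, 0, 0.008], -1],
    [[0, 0, 0], [0, 0, 0.008], -1]
  ]
}}

```text
time: 14.92
eef_pos: [0.536, 0.1359, 0.0066]
tcp_rot: [0.768, 0.641, 0.001, 0.001]
contact_force: [0.4, 0.6, 0.4]
opening: -0.002
```

>>> {"api": "arm_command", "payload": {
  "steps": [
    [[0, 0, 0], [0, 0, 0.002], -1],
    [[0, 0, 0], [0, 0, 0.003], -1],
    [[0, 0, 0], [0, 0, 0.003], -1]
  ]
}}

```text
time: 15.3
eef_pos: [0.5359, 0.1359, 0.0035]
tcp_rot: [0.768, 0.641, 0.001, 0.0]
contact_force: [-0.3, 0.5, -0.4]
opening: 0.002
```

>>> {"api": "arm_command", "payload": {
  "steps": [
    [[0, 0, 0], [0, 0, 0.002], -1],
    [[0, 0, 0], [0, 0, 0.003], -1],
    [[0, 0, 0], [0, 0, 0.003], -1]
  ]
}}

```text
time: 15.68
eef_pos: [0.5358, 0.1359, 0.0004]
tcp_rot: [0.768, 0.641, 0.0, 0.0]
contact_force: [0.1, -0.1, -0.1]
opening: -0.002
```

>>> {"api": "arm_command", "payload": {
  "steps": [
    [[0, 0, 0], [0, 0, 0.001], -1],
    [[0, 0, 0], [0, 0, 0.002], -1],
    [[0, 0, 0], [0, 0, 0.002], -1]
  ]
}}

```text
time: 16.05
eef_pos: [0.5357, 0.1359, -0.0018]
tcp_rot: [0.768, 0.641, 0.0, 0.0]
contact_force: [0.9, -0.3, 0.1]
opening: -0.001
```

>>> {"api": "arm_command", "payload": {
  "steps": [
    [[0, 0, 0], [0, 0, 0.001], -1],
    [[0, 0, 0], [0, 0, 0.002], -1],
    [[0, 0, 0], [0, 0, 0.002], -1]
  ]
}}

```text
time: 16.42
eef_pos: [0.5356, 0.1359, -0.0039]
tcp_rot: [0.768, 0.641, 0.0, 0.0]
contact_force: [-0.1, 0.4, -0.6]
opening: 0.001
```

>>> {"api": "arm_command", "payload": {
  "steps": [
    [[0, 0, 0], [0, 0, 0.001], -1],
    [[0, 0, 0], [0, 0, 0.002], -1],
    [[0, 0, 0], [0, 0, 0.002], -1]
  ]
}}

```text
time: 16.8
eef_pos: [0.5355, 0.1359, -0.006]
tcp_rot: [0.768, 0.641, 0.0, 0.0]
contact_force: [-0.4, 0.4, -0.6]
opening: 0.001
```

```bash
python3 look.py pics/p7.png
```

```text
16.8 [ 0.53545725  0.13589341 -0.00604927] [-0.41239178  0.35448346 -0.63878909]
green 255.273681640625 231.54971313476562 (87.02787780761719, 94.95594024658203) [0.53696272 0.14131582 0.03      ]
wood 290.3431701660156 196.5197296142578 (289.73309326171875, 401.0703125) [0.55909176 0.15334914 0.018     ] [0.55829011 0.15761159 0.03      ]
P (np.float64(252.45670833996536), np.float64(235.92769424455247))
(array([ 0.   ,  0.   , -0.001]), array([-0.0695, -0.0009, -0.001 ])) (array([ 0.   ,  0.   , -0.001]), array([-0.0295, -0.001 , -0.001 ]))
press (array([ 0.   ,  0.   , -0.001]), array([-0.0003, -0.    , -0.036 ])) 0.0011105622808077614
```

View pics/p7.png

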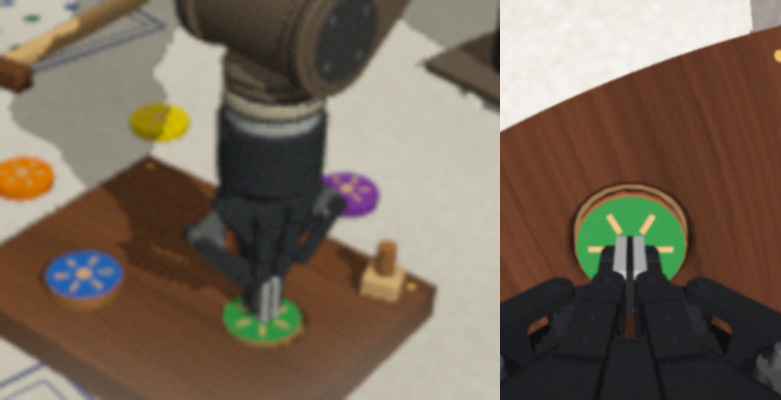

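>>> {"api": "arm_command", "payload": {
  "steps": [
    [[0, 0, 0], [0, 0, 0.001], -1],
    [[0, 0, 0], [0, 0, 0.002], -1],
    [[0, 0, 0], [0, 0, 0.002], -1]
  ]
}}

```text
time: 17.27
eef_pos: [0.5356, 0.1359, -0.0079]
tcp_rot: [0.768, 0.641, 0.0, 0.0]
contact_force: [1.1, 0.4, -0.3]
opening: -0.001
```

>>> {"api": "arm_command", "payload": {
  "steps": [
    [[0, 0, 0], [0, 0, 0.001], -1],
    [[0, 0, 0], [0, 0, 0.002], -1],
    [[0, 0, 0], [0, 0, 0.002], -1]
  ]
}}

```text
time: 17.65
eef_pos: [0.5356, 0.1359, -0.008]
tcp_rot: [0.768, 0.641, -0.001, -0.0]
contact_force: [-5.2, -0.8, 11.6]
opening: -0.004
```

>>> {"api": "arm_command", "payload": {
  "steps": [
    [[0, 0, 0], [0, 0, 0.003], -1],
    [[0, 0, 0], [0, 0, 0.004], -1],
    [[0, 0, 0], [0, 0, 0.004], -1],
    [[0, 0, 0], [0, 0, 0.004], -1],
    [[0, 0, 0], [0, 0, 0.004], -1],
    [[0, 0, 0], [0, 0, 0.004], -1]
  ]
}}

```text
time: 18.4
eef_pos: [0.5356, 0.1359, -0.008]
tcp_rot: [0.767, 0.641, -0.002, -0.001]
contact_force: [-11.0, -1.5, 22.4]
opening: -0.001
```

>>> {"api": "arm_command", "payload": {
  "steps": [
    [[0, 0, 0], [0, 0, 0.004], -1],
    [[0, 0, 0], [0, 0, 0.004], -1],
    [[0, 0, 0], [0, 0, 0.004], -1],
    [[0, 0, 0], [0, 0, 0.004], -1],
    [[0, 0, 0], [0, 0, 0.004], -1]
  ]
}}

```text
time: 19.02
eef_pos: [0.5355, 0.1358, -0.008]
tcp_rot: [0.767, 0.641, -0.003, -0.001]
contact_force: [-11.6, -1.6, 23.2]
opening: 0.003
```

Pressed at about 23 N for more than 1 s with no yielding. Now I lift clear and move aside.

>>> {"api": "arm_command", "payload": {
  "steps": [
    [[0, 0, 0], [0, 0, -0.002], -1],
    [[0, 0, 0], [0, 0, -0.02], -1],
    [[0, 0, 0], [0, 0, -0.06], -1],
    [[0, 0, 0], [-0.02, 0, -0.11], -1],
    [[0, 0, 0], [-0.07, 0, -0.16], -1],
    [[0, 0, 0], [-0.13, 0, -0.16], -1],
    [[0, 0, 0], [-0.18, 0, -0.16], -1],
    [[0, 0, 0], [-0.18, 0, -0.16], -1],
    [[0, 0, 0], [-0.18, 0, -0.16], -1],
    [[0, 0, 0], [-0.18, 0, -0.16], -1]
  ]
}}

```text
time: 20.27
eef_pos: [0.5048, -0.0399, 0.1525]
tcp_rot: [0.767, 0.642, -0.003, -0.002]
contact_force: [-0.1, 0.1, 0.8]
opening: 0.002
```

```bash
python3 - <<'E'
from plant import *
from h import *
s=get_state();c=read_camera("wrist");S=read_camera("scene");T=read_camera("top")
print(s["time"],s["eef_pos"],s["contact_force"])
f=cv2.resize(S["frame"][210:260,240:300],(384,320),interpolation=cv2.INTER_CUBIC)
g=cv2.resize(T["frame"][100:230,160:310],(369,320),interpolation=cv2.INTER_CUBIC)
cv2.imwrite("pics/f1.png",np.hstack([f,g])[:,:,::-1]);cv2.imwrite("pics/f2.png",c["frame"][:,:,::-1]);cv2.imwrite("pics/f3.png",S["frame"][:,:,::-1])
for n,C in(("scene",S),("top",T)):
  for b in blobs(C["frame"],(45,90,50),(85,255,255),100):
    (x,y),ax,_=cv2.fitEllipse(b);p=hit(C,x,y,.03);q=hit(C,x,y,.042)
    if abs(p[0]-.535)<.06 and abs(p[1]-.139)<.06: print(n,x,y,ax,p,q)
  for b in blobs(C["frame"],(100,120,60),(125,255,255),100):
    (x,y),ax,_=cv2.fitEllipse(b);print(n,"blue",np.round(hit(C,x,y,.042),4))
E
```

```text
20.275 [ 0.50483176 -0.03988655  0.15248758] [-0.10211032  0.08465918  0.76427892]
scene 268.13818359375 234.56692504882812 (13.445775032043457, 22.373783111572266) [0.53447452 0.13697179 0.03      ] [0.54449398 0.14744451 0.042     ]
scene blue [ 0.8782 -0.1267  0.042 ]
scene blue [0.6185 0.0245 0.042 ]
scene blue [-0.6371  0.0346  0.042 ]
top 209.5913848876953 170.5047149658203 (19.524131774902344, 19.674226760864258) [0.53454767 0.13753136 0.03      ] [0.53297536 0.13589533 0.042     ]
top blue [ 0.8979 -0.0925  0.042 ]
```

View pics/f1.png

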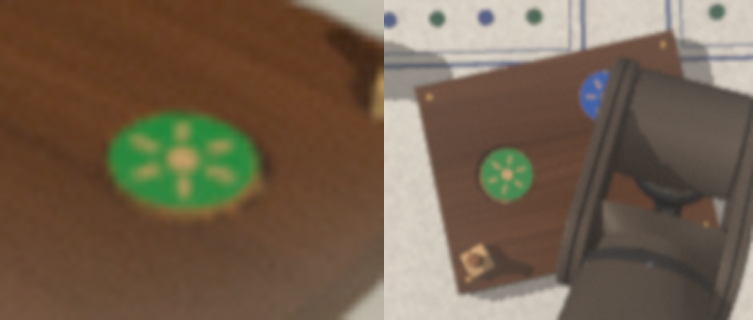

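View pics/f2.png

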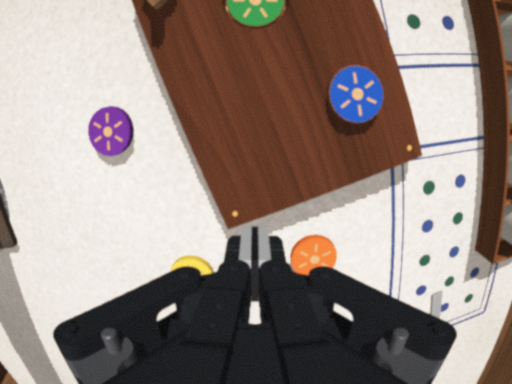

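View pics/f3.png

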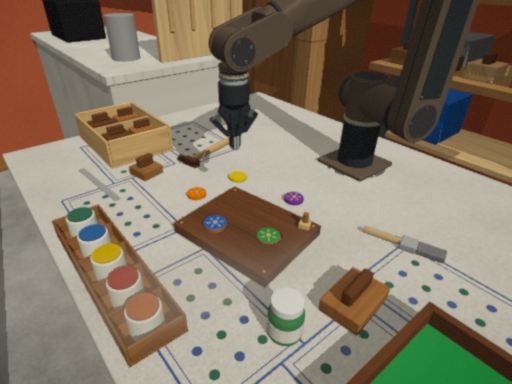

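```bash
python3 -c "
from plant import *
print(sign_off())"
```

```text
the job is handed in; nothing more can be done
None
```

The green insert is seated in the pocket, and I handed the job in at about 20.3 s of the 45 s allowed.

**What I did:**
- I cradled the insert between the half-open fingertips and pushed it about 142 mm across the block.
- It tipped in aslant, and a 5 mm nudge dropped it.
- I backed off, shut the fingers, pressed the middle of its face at about 23 N for just over a second, then moved clear.

**Last checks:**
- **Height:** The scene and top views put the face centre at (0.534, 0.137), agreeing to about 0.5 mm if the face is at 30 mm. They disagree by about 16 mm if it is at 42 mm, so the face is level with the block top.
- **Flatness:** The face outline in the scene view was the same before and after the press. Its shape fits lying flat, within the roughness of that measurement.
- **Indigo insert:** It is within about 1 mm of where it started in the scene view.
- **Everything else:** The small stamp and the other things look unmoved by eye in the pictures. I did not measure them again.
- **Robot:** The last force reading was near zero with the fingers clear.

**What disagreed:**
- **Fingertip position:** The text says the TCP is at the very end of the fingers, but the cameras and touch both put the tips about 39 mm behind it. I set heights by touch instead.
- **Sideways force:** The press also showed about 11 N sideways at the wrist; I saw no movement from it.

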